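Present both legs of a cast angle to the alloy analyser

TASK

Lift the cast metal angle out of its open mould and, keeping it upright, hold the middle of its long leg's outer face flat against the analyser's window on the stage, so that the sprung window plate is pushed fully in, for about a second. Then turn the angle so that the short leg's outer face meets the window in the same way, and leave it standing on the stage like that, plate still pushed fully in, with nothing else disturbed.

Things in the scene. Friction and masses are not known exactly. Their poses are not given: they have to be found in the camera images.
- angle: bare cast aluminium angle (L from above), 0.35 kg, 60 mm tall, upright walls 12 mm thick. Origin: outer corner, underside; z up. Long leg: x 0 to 110 mm, y 0 to 12, outer face at y = 0 looking along -y. Short leg: y 0 to 80 mm, x 0 to 12, outer face at x = 0 looking along -x. Starts upright, loose in the mould's cavity, top 40 mm above the mould
- long_face (a point): centre of the long leg's outer face: (55, 0, 30) mm in the angle's frame; axes as the angle's
- short_face (a point): centre of the short leg's outer face: (0, 40, 30) mm in the angle's frame; axes as the angle's
- mould: dark steel open mould, fixed, 150 x 120 x 28 mm (x, y, z), origin under its centre. L-shaped cavity 20 mm deep (floor 8 mm above the table), 2 mm clearance round the angle, which lies in it with axes parallel to the mould's and its outer corner at (-55, -40) mm
- stand: fixed bench stand: aluminium stage plate 190 x 200 mm (x, y), 15 mm thick, origin under its centre, carrying a dark blue analyser. Its blunt nose (76 mm wide, top 80 mm above the table) begins at x = 55 mm and looks along -x over the stage (free stage: x = -95 to 55 mm); its body (220 mm high) begins at x = 155 mm
- window (a point): centre of the window in the rigid flat front of the analyser's nose, 45 mm above the table (30 mm above the stage) at (55, 0, 45) mm of the stand; axes as the stand's: x points into the nose, y is level along its front. A face flat on the nose has x = 0 here
- window_plate (a joint): black sprung plate in the window, 36 mm wide and 30 mm high: 0 = out, standing 8 mm proud of the nose; 0.008 = pushed fully in, flush with the nose. The spring is very light (0.2 N out, 0.6 N in), so friction under the standing angle holds it in
- beaker: bystander: small glass beaker, 68 mm across, 85 mm tall, origin under its centre
- reagent_a: bystander: amber bottle with blue cap, 72 mm across, 120 mm tall, origin under its centre
- reagent_b: bystander: clear bottle with blue cap, 64 mm across, 125 mm tall, origin under its centre
- puck: bystander: steel disc, 40 mm across, 22 mm tall, origin under its centre
- sample_jar: bystander: small jar with white lid, 50 mm across, 60 mm tall, origin under its centre

How it is judged:
On the way:
1. the long leg's outer face is flat against the window with the plate pushed in (value of joint window_plate above 0.005 m and x of long_face in the frame of window between -0.005 and 0.005 m and y of long_face in the frame of window between -0.018 and 0.018 m and z of long_face in the frame of window between -0.01 and 0.01 m and angle between the y axis of angle and the x axis of stand, either way round below 0.08 rad and angle between angle's own z axis and vertical below 0.08 rad), for 0.5 s.
At the end, for the whole second after the job is handed in: The angle stands upright and at rest on the stage (within 4 mm of its standing height), its short leg's outer face flat against the analyser's nose (within 5 mm and 0.08 rad), the middle of that face within 18 mm sideways of the window's centre, the window plate pushed in by more than 5 of its 8 mm (value of joint window_plate above 0.005 m and x of short_face in the frame of window between -0.005 and 0.005 m and y of short_face in the frame of window between -0.018 and 0.018 m and z of short_face in the frame of window between -0.004 and 0.004 m and angle between the x axis of angle and the x axis of stand, either way round below 0.08 rad and angle between angle's own z axis and vertical below 0.08 rad and linear speed of angle below 0.01 m/s and angular speed of angle below 0.05 rad/s); the robot touches nothing.
It fails at once if the angle is tipped over (leans more than 0.5 rad) (angle between angle's own z axis and vertical above 0.5 rad).
It fails at once if a bystander is moved by more than 30 mm (distance of any of beaker, reagent_a, reagent_b, puck, sample_jar from where it was at the start of the episode above 0.03 m).
It also fails if it takes over 59 s, if anything falls off the work surface, if the arm or the gripper's body presses on something with over 40 N, if the wrist force passes 120 N, or if a joint passes its speed limit or range.

ROBOT

A 7-joint arm with a two-finger parallel gripper is mounted at the origin on the work surface. World frame = base frame: x ahead of the robot, y to its left, z up, the work surface at z = 0. Lengths are in m, angles in rad, forces in N, time in s.
With the tool pointing down it reaches from about 0.4 to 0.925 m from the base axis. Payload 5.6 kg.
Tool frame: the origin (TCP) lies at the very end of the fingers, on their centre line; the grasp point (between the pads) lies bot.tcp_to_grasp behind it (bot.tcp_to_grasp is the distance from the TCP to the grasp point, in m); z points along the fingers, y is the line along which they close (so a half turn about z gives the same grasp; the last joint's range is limited). The gripper opens to 85 mm and grips with 20 to 120 N. Pads are 22 mm wide; open, the fingers measure 114 mm over their backs; the gripper's body (76 mm by 85 mm) begins 54 mm behind the grasp point. The pads swing forward as they close: fully open they stand 13 mm farther back than shut.
Start: joints at [-1.291, 0.468, -0.012, 1.603, 0.006, 1.071, -0.056], TCP at [0.206, 0.616, 0.231] pointing down, gripper open.
Joint ranges: [-2.53, 2.53], [-0.31, 2.02], [-1.57, 1.55], [0.28, 2.44], [-1.29, 4.43], [0.15, 1.84], [-2.92, 2.92]. Speed limits (rad/s): [2.57, 2.57, 3.14, 3.14, 3.14, 3.14, 3.14].

INTERFACE

Orientations are given as [roll, pitch, yaw] about the fixed x, y, z axes, in that order (R = Rz(yaw) Ry(pitch) Rx(roll)).
In Python, from rig import bot gives the robot as it stands. The module is installed in compiled form; this text tells all that it offers.
- The arm moves only by the tool send_rows, never from a script. Its argument "moves" is one flat list of numbers, 7 for each row, row after row: the turn, a rotation vector about the tool's x, y, z as a fraction of full scale, then the shift along the tool's x, y, z as a fraction of full scale, then the opening, from -1 (shut) to 1 (fully open). A call has 1 to 10 rows; each row is the pose to reach, as a shift and turn from the pose commanded when the call began, along the tool's axes at that moment; what a row does not reach only later rows make up. Full scale, the value 1, is 30 cm for a shift and 45 degrees for a turn. A row lasts 1/8 s, in which the tool goes at most 62.5 mm and 10.7 degrees, less where a joint would pass 70% of its speed; a pose out of reach is approached as far as the arm can. A call with a number of a shift or a turn outside -1 to 1 is refused whole. A call with a gripper value outside its range is refused whole. The fingers move at their own pace and stop on an object; "newtons" is the grip in N (left out, the last holds). Time passes only in rows, so rows that repeat a pose let the fingers close. It gives the time, the measured TCP pose, the force, the opening and the grip force at its end, in the units of the state.
- bot.state(): the state, without advancing time (a new reading comes with each control period).
- bot.camera(name): name is "side" or "top"; returns a dict with "color" (480x640x3 uint8, red, green, blue), "vfov" (degrees; the focal length in pixels is half the picture's height over the tangent of half this angle, whatever the lens; pixels are square), "cx", "cy" (the principal point, pixels), "xyz" and "attitude" of the camera in the world. Camera axes: x right, y up, looking along -z (the intrinsics and any distortion apply to the point x, -y, -z); pixel columns grow to the right and rows downward; lengths in m; the calibration is good to about 2 mm. A picture is of the moment at which its call begins. There is no depth.
- bot.hand_in(): hands the job in; it is judged then, once.
The state is a dict: "time": time; "q": joint angles; "qvel": joint speeds; "joint_efforts": joint torques, N m; "eef_pos": TCP position; "tcp_rot": TCP orientation; "ft_force": force on the tool from outside, world axes, zero at the start; "torque": the same for the moment, N m; "gripper_width": opening from 0.0 (shut) to 1.0 (fully open); "finger_force": force on a finger pad.
Only numpy, scipy, OpenCV 4.12 (cv2) and the standard library are available. Lean on these libraries where they do the work, as an engineer would, in place of code of your own. Each camera call takes 0.05 s, during which the arm holds its last target. There are 200 camera calls.

## Working session

There is one attempt and no reset: what is moved stays moved. The work goes in short steps, Python scripts to look and compute and a tool call to move; the robot and the scene stay as the last step left them, time stands still between calls to the robot, and variables do not carry over. Pictures are saved under pics/ and viewed, at most 10 in all, crops included, and the job is handed in when it is done.

Besides the shell and the picture viewer there is one more tool, called after "Call:" in YAML: its name, and indented under it one key for each argument. send_rows: Moves the arm, as the interface text tells. Its arguments: {"type":"object","properties":{"moves":{"type":"array"},"newtons":{"type":"number"}},"required":["moves"]}

```bash
mkdir -p pics; ls; python3 - <<'E'
from rig import bot
import cv2
for n in("side","top"):
    c=bot.camera(n); cv2.imwrite(f"pics/{n}0.png",c["color"][:,:,::-1])
    print({k:v for k,v in c.items() if k!="color"})
print(bot.state(),bot.tcp_to_grasp)
E
```

```text
pics
{'vfov': 54.48732378830733, 'cx': 313.4602270154156, 'cy': 248.2108895178372, 'xyz': array([ 0.01819795, -0.55567209,  0.59566671]), 'attitude': array([ 1.00260963, -0.02105782, -0.69358247])}
{'vfov': 50.80579402268871, 'cx': 317.8235229983535, 'cy': 243.6842465683804, 'xyz': array([0.437158  , 0.05960979, 0.86855315]), 'attitude': array([ 0.12172565, -0.0252343 , -1.58929824])}
{'time': 0.1, 'q': array([-1.29096842,  0.46832851, -0.01160251,  1.60358259,  0.0059469 ,
        1.0713514 , -0.05633682]), 'qvel': array([ 0.00084753,  0.00020771,  0.00049482, -0.00106668,  0.00026553,
        0.00085627, -0.00027693]), 'joint_efforts': array([ 1.25445680e-03, -5.33525133e+01,  2.16237141e-02, -2.51966357e+01,
        1.14660978e-02,  4.26394618e-03,  1.57318988e-05]), 'eef_pos': array([0.20609754, 0.61591521, 0.23038684]), 'tcp_rot': array([-3.13995881e+00,  7.06848431e-05,  2.81863806e+00]), 'ft_force': array([-0.22190545, -0.0076849 , -0.05022867]), 'torque': array([-0.0191254 ,  0.03937666,  0.02337495]), 'finger_force': 0.0, 'gripper_width': 0.9992831313810213} 0.0187
```

View pics/side0.png

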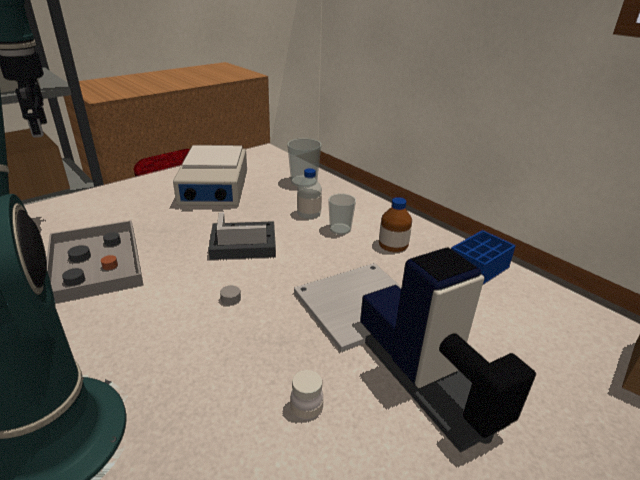

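View pics/top0.png

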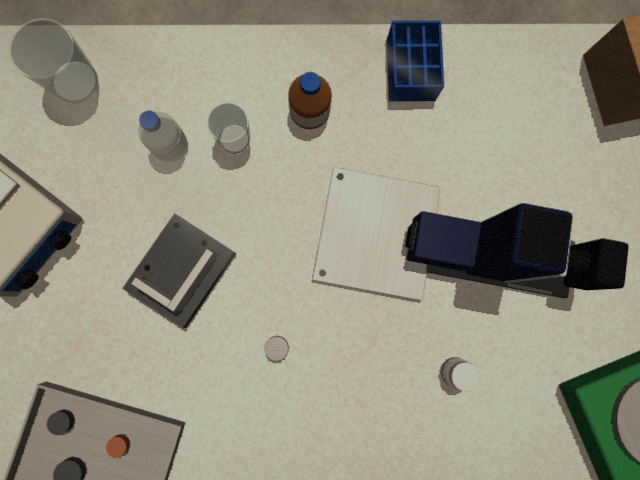

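The side view shows the angle in the mould at about (240,235), the stage at (345,305) and the nose at (380,310). The top view shows the mould centred at about (180,270), with the angle's outer corner near (175,308), and the window plate near (410,237).

```bash
python3 - <<'E'
import cv2,numpy as np
t=cv2.imread("pics/top0.png");s=cv2.imread("pics/side0.png")
f=lambda im,x,y,w,h,W,H:cv2.resize(im[y:y+h,x:x+w],(W,H),interpolation=cv2.INTER_CUBIC)
a=f(t,115,207,130,125,416,400); b=f(t,306,160,160,150,384,360)
o=np.zeros((600,800,3),np.uint8); o[:400,:416]=a; o[:360,416:800]=b
o[400:600,:320]=f(s,202,206,80,50,320,200)
o[360:600,416:800]=f(s,290,240,192,120,384,240)
cv2.imwrite("pics/crop0.png",o)
E
```

```text
(no output)
```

View pics/crop0.png

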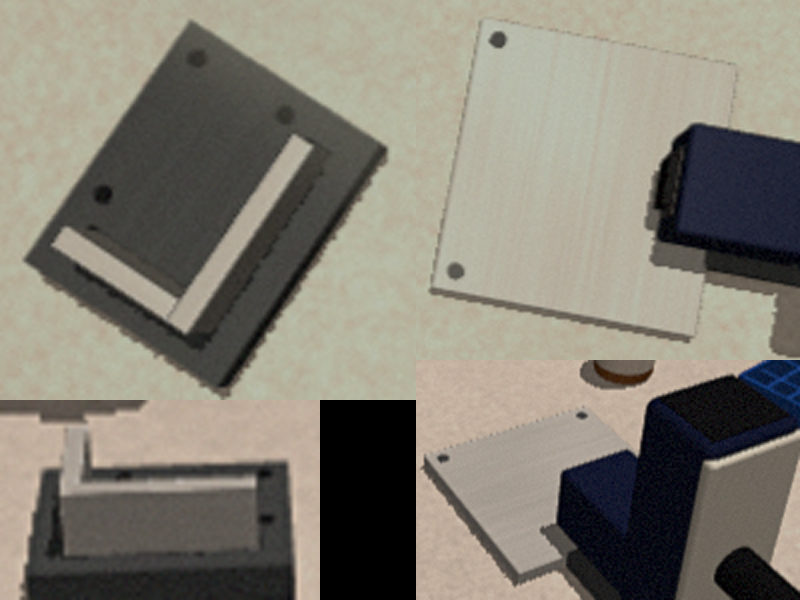

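The crops are clear: the angle's top-face L has its outer corner at about (173.4,311), its long end at (213,253) and its short end at (131,282). The stage's corners are at about (333.5,167.5), (440,187.5), (312,280) and (421,299).

```bash
cat > h.py <<'E'
import numpy as np,cv2
from scipy.spatial.transform import Rotation as Ro
from rig import bot
def ray(c,uv):
    f=240/np.tan(np.radians(c["vfov"]/2)); uv=np.atleast_2d(uv).astype(float)
    d=np.c_[(uv[:,0]-c["cx"])/f,-(uv[:,1]-c["cy"])/f,-np.ones(len(uv))]
    return d@Ro.from_euler("xyz",c["attitude"]).as_matrix().T
def plane(c,uv,z):
    d=ray(c,uv); return c["xyz"]+d*((z-c["xyz"][2])/d[:,2])[:,None]
def two(c1,u1,c2,u2):
    a,b=ray(c1,u1)[0],ray(c2,u2)[0]
    s=np.linalg.lstsq(np.c_[a,-b],c2["xyz"]-c1["xyz"],rcond=None)[0]
    p,q=c1["xyz"]+a*s[0],c2["xyz"]+b*s[1]; return (p+q)/2,np.linalg.norm(p-q)
def fit(local,world):  # planar rigid fit: origin, yaw, residual
    l,w=np.array(local,float),np.array(world)[:,:2]; lc,wc=l.mean(0),w.mean(0)
    a=np.sum((l-lc)@[1,1j]*0); z=((l-lc)@[1,-1j])@((w-wc)@[1,1j]); th=np.angle(z)
    R=np.array([[np.cos(th),-np.sin(th)],[np.sin(th),np.cos(th)]]); o=wc-R@lc
    return o,th,np.linalg.norm(w-(l@R.T+o),axis=1)
E
python3 - <<'E'
from h import *
T=bot.camera("top");S=bot.camera("side")
g=cv2.cvtColor(T["color"],cv2.COLOR_RGB2GRAY)
hull=np.zeros_like(g); cv2.fillPoly(hull,[np.array([[177,222],[229,257],[184,320],[130,287]])],255)
m=((g>120)&(hull>0)).astype(np.uint8)
cn=max(cv2.findContours(m,0,1)[0],key=cv2.contourArea)
ap=cv2.approxPolyDP(cn,2.5,True)[:,0]; print(ap.tolist())
A=[[.0,0],[.11,0],[.11,.012],[.012,.012],[.012,.08],[0,.08]]
px=[[173.6,311.3],[213.2,253.2],[207.3,249.3],[171,301],[134.4,278.2],[131.2,283]]
for z in(.066,.068,.07): print("angle",z,fit(A,plane(T,px,z)))
for n,u,v in(("corner",px[0],(217.3,228.8)),("end",px[1],(266,227.3))): print(n,two(T,u,S,v))
B=[[-.075,-.06],[.075,-.06],[.075,.06],[-.075,.06]]
pm=[[115+w/3.2,207+h/3.2] for w,h in((218,386),(385,150),(190,22),(25,259))]
print("mould",fit(B,plane(T,pm,.028)))
C=[[-.095,.1],[.095,.1],[-.095,-.1],[.095,-.1]]
ps=[[333.5,167.5],[439.8,187.3],[312.3,280.4],[421,298.5]]
print("stand",fit(C,plane(T,ps,.015)))
for n,u,v in(("stage far-left",ps[0],(290+584/1-416-0,0)),):pass
print("stageTL/BL z",two(T,ps[2],S,(290+(424-416)/2,240+(458-360)/2)),two(T,ps[0],S,(290+(588-416)/2,240+(409-360)/2)))
no=plane(T,[[306+(697-416)/2.4,160+124/2.4],[306+(685-416)/2.4,160+245/2.4]],.08); print("nose",no)
E
```

```text
[[212, 252], [206, 249], [170, 301], [138, 279], [132, 284], [173, 310]]
angle 0.066 (array([0.43130627, 0.26592215]), np.float64(-0.5961452225605478), array([0.00109949, 0.00012681, 0.00078147, 0.00024187, 0.00221021,
       0.00109622]))
angle 0.068 (array([0.43119408, 0.26540167]), np.float64(-0.596145222560548), array([0.00117262, 0.0001248 , 0.00073655, 0.00027881, 0.00210406,
       0.00115315]))
angle 0.07 (array([0.43108189, 0.26488119]), np.float64(-0.596145222560548), array([0.00125406, 0.00029435, 0.00073405, 0.00033383, 0.00200297,
       0.00122803]))
corner (array([0.43337961, 0.26280305, 0.0712212 ]), np.float64(0.0032639781436414757))
end (array([0.5228379 , 0.20242659, 0.07095652]), np.float64(0.0025464510105710518))
mould (array([0.49865418, 0.26685379]), np.float64(-0.5991754117435704), array([0.00223824, 0.00225741, 0.00210317, 0.00091472]))
stand (array([ 0.55868189, -0.06521137]), np.float64(-1.7706142962966176), array([0.00225405, 0.00143743, 0.00127285, 0.00404383]))
stageTL/BL z (array([0.48036981, 0.04566063, 0.01208952]), np.float64(0.0031155247795536948)) (array([0.67710176, 0.00456238, 0.01126874]), np.float64(0.00522438502124574))
nose [[ 0.5820658  -0.13076594  0.08      ]
 [ 0.50167564 -0.11931643  0.08      ]]
```

```bash
cat > go.py <<'E'
# usage: go.py x y z yawdeg -> shift/turn in move units from the present pose
import sys; from h import *
x,y,z,w=map(float,sys.argv[1:5]); s=bot.state()
R=Ro.from_euler("xyz",s["tcp_rot"]); G=Ro.from_euler("xyz",[np.pi,0,np.radians(w)])
print("t",s["time"],"pos",s["eef_pos"].round(4),"rot",np.degrees(s["tcp_rot"]).round(2),"F",s["ft_force"].round(1),"w",round(s["gripper_width"],3),"q",s["q"].round(2))
print("turn",(np.degrees((R.inv()*G).as_rotvec())/45).round(3),"shift",(R.inv().apply(np.array([x,y,z])-s["eef_pos"])/.3).round(4))
E
python3 go.py 0.453 0.287 0.2 55.8; python3 go.py 0.33 0.45 0.22 116.5
```

```text
t 0.2 pos [0.2061 0.6161 0.2307] rot [-1.7994e+02  1.0000e-02  1.6150e+02] F [ 0.1  0.9 -0.7] w 1.0 q [-1.29  0.47 -0.01  1.6   0.01  1.07 -0.06]
turn [-1.000e-03  1.000e-03  2.349e+00] shift [-1.1284 -0.7791  0.1032]
t 0.2 pos [0.2061 0.6161 0.2307] rot [-1.7994e+02  1.0000e-02  1.6150e+02] F [ 0.1  0.9 -0.7] w 1.0 q [-1.29  0.47 -0.01  1.6   0.01  1.07 -0.06]
turn [-0.001  0.001  1.   ] shift [-0.5672 -0.394   0.036 ]
```

Call:
send_rows:
  moves: [0,0,1,-0.567,-0.394,0.036,1,0,0,1,-0.567,-0.394,0.036,1,0,0,1,-0.567,-0.394,0.036,1,0,0,1,-0.567,-0.394,0.036,1,0,0,1,-0.567,-0.394,0.036,1]

```text
time: 0.82
eef_pos: [0.3313, 0.449, 0.2206]
tcp_rot: [3.141, 0.0, 2.03]
ft_force: [-1.2, -0.3, 0.1]
gripper_width: 0.999
finger_force: 0.0
```

```bash
python3 go.py 0.453 0.287 0.15 71.5
```

```text
t 0.825 pos [0.3313 0.449  0.2206] rot [1.7999e+02 2.0000e-02 1.1630e+02] F [-1.2 -0.3  0.1] w 0.999 q [-1.15  0.32  0.19  1.85 -0.07  0.97 -0.47]
turn [0.    0.    0.996] shift [-0.6638  0.1245  0.2357]
```

Call:
send_rows:
  moves: [0,0,1,-0.664,0.1245,0.2,1,0,0,1,-0.664,0.1245,0.2,1,0,0,1,-0.664,0.1245,0.2,1,0,0,1,-0.664,0.1245,0.2,1,0,0,1,-0.664,0.1245,0.2,1,0,0,1,-0.664,0.1245,0.2,1]

```text
time: 1.58
eef_pos: [0.4513, 0.2914, 0.1606]
tcp_rot: [-3.141, -0.001, 1.255]
ft_force: [0.9, -0.5, -0.1]
gripper_width: 1.0
finger_force: 0.0
```

```bash
python3 go.py 0.453 0.287 0.1 55.8
```

```text
t 1.575 pos [0.4513 0.2914 0.1606] rot [-1.7996e+02 -5.0000e-02  7.1890e+01] F [ 0.9 -0.5 -0.1] w 1.0 q [-0.97  0.38  0.41  1.96 -0.2   0.84 -0.77]
turn [-0.001 -0.001  0.358] shift [-0.0122  0.0102  0.2019]
```

Call:
send_rows:
  moves: [0,0,0.35,-0.005,0.008,0.2,1,0,0,0.35,-0.005,0.008,0.2,1,0,0,0.35,-0.005,0.008,0.2,1,0,0,0.35,-0.005,0.008,0.2,1]

```text
time: 2.08
eef_pos: [0.4541, 0.2883, 0.1013]
tcp_rot: [-3.142, -0.002, 0.978]
ft_force: [0.1, 0.4, 0.8]
gripper_width: 1.002
finger_force: 0.0
```

```bash
python3 go.py 0.453 0.287 0.036 55.8; python3 - <<'E'
from h import *
T=bot.camera("top");S=bot.camera("side")
f=lambda im,x,y,w,h:cv2.resize(im[y:y+h,x:x+w,::-1],(400,400),interpolation=cv2.INTER_CUBIC)
cv2.imwrite("pics/pre.png",np.hstack([f(T["color"],110,200,140,140),f(S["color"],190,150,110,110)]))
E
```

```text
t 2.075 pos [0.4541 0.2883 0.1013] rot [-1.800e+02 -1.200e-01  5.603e+01] F [0.1 0.4 0.8] w 1.002 q [-0.98  0.48  0.44  2.   -0.3   0.72 -0.95]
turn [-0.    -0.003  0.005] shift [-0.0061 -0.0006  0.2177]
```

View pics/pre.png

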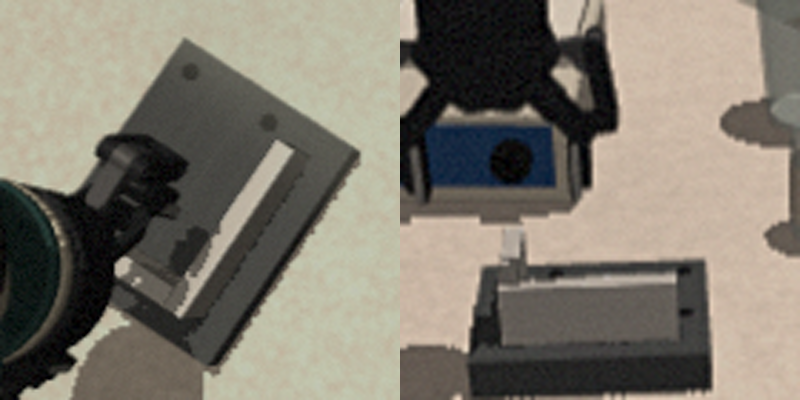

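The fingers straddle the short leg, with the inner finger clear of the long leg. I'm going down now and closing.

Call:
send_rows:
  moves: [0,0,0.005,-0.005,0,0.1,1,0,0,0.005,-0.005,0,0.218,1,0,0,0.005,-0.005,0,0.218,1,0,0,0.005,-0.005,0,0.218,1]

```text
time: 2.68
eef_pos: [0.4542, 0.2858, 0.0363]
tcp_rot: [3.141, -0.002, 0.969]
ft_force: [-0.4, -0.3, 0.3]
gripper_width: 0.997
finger_force: 0.0
```

Call:
send_rows:
  newtons: 40
  moves: [0,0,0,0,0,0,-1,0,0,0,0,0,0,-1,0,0,0,0,0,0,-1,0,0,0,0,0,0,-1,0,0,0,0,0,0,-1,0,0,0,0,0,0,-1,0,0,0,0,0,0,-1,0,0,0,0,0,0,-1]

```text
time: 3.68
eef_pos: [0.4536, 0.2854, 0.0354]
tcp_rot: [3.141, -0.001, 0.969]
ft_force: [-0.7, -1.0, 6.1]
gripper_width: 0.133
finger_force: 40.2
```

Call:
send_rows:
  newtons: 60
  moves: [0,0,0,0,0,-0.03,-1,0,0,0,0,0,-0.08,-1,0,0,0,0,0,-0.16,-1,0,0,0,0,0,-0.26,-1,0,0,0,0,0,-0.36,-1,0,0,0,0,0,-0.45,-1,0,0,0,0,0,-0.45,-1]

```text
time: 4.55
eef_pos: [0.4542, 0.286, 0.1722]
tcp_rot: [3.141, -0.004, 0.969]
ft_force: [-0.4, 0.5, -4.1]
gripper_width: 0.131
finger_force: 58.6
```

```bash
python3 - <<'E'
from h import *
T=bot.camera("top");S=bot.camera("side")
f=lambda im,x,y,w,h:cv2.resize(im[y:y+h,x:x+w,::-1],(400,400),interpolation=cv2.INTER_CUBIC)
cv2.imwrite("pics/lift.png",np.hstack([f(T["color"],90,190,160,160),f(S["color"],170,120,140,140)]))
E
python3 go.py 0.453 0.287 0.2 55.8
```

```text
t 4.65 pos [0.4526 0.2851 0.1696] rot [-1.7996e+02  4.0000e-02  5.5530e+01] F [ 0.  -0.6 -3.6] w 0.134 q [-1.03  0.37  0.49  1.97 -0.23  0.86 -1.01]
turn [-0.001  0.001 -0.006] shift [ 0.006  -0.0025 -0.1012]
```

View pics/lift.png

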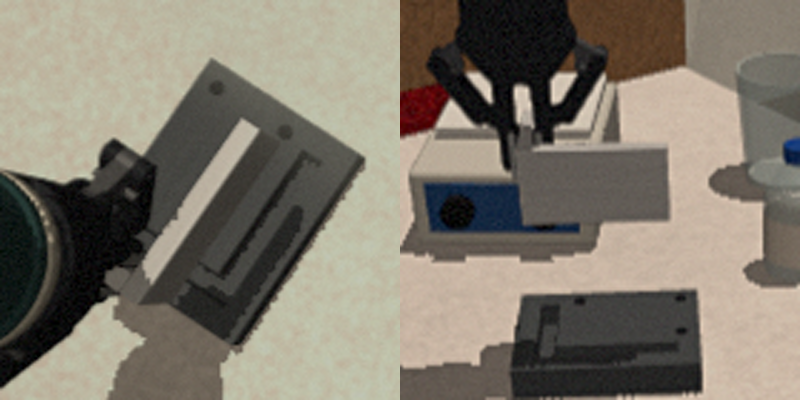

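The angle is out of the mould, upright and square in the fingers. I'm carrying it to the stage.

```bash
cat >> h.py <<'E'
SO,SY=np.array([.5587,-.0652]),np.radians(-101.45)
def st(x,y,so=SO,sy=SY): # stand -> world
    return so+np.array([[np.cos(sy),-np.sin(sy)],[np.sin(sy),np.cos(sy)]])@[x,y]
E
python3 - <<'E'
from h import *
print(st(-.035,-.049),st(.026,-.049))
E
python3 go.py 0.5176 -0.0212 0.16 78.55
```

```text
[ 0.51762313 -0.02116944] [ 0.50551385 -0.08095543]
t 4.65 pos [0.4526 0.2851 0.1696] rot [-1.7996e+02  4.0000e-02  5.5530e+01] F [ 0.  -0.6 -3.6] w 0.134 q [-1.03  0.37  0.49  1.97 -0.23  0.86 -1.01]
turn [-0.001  0.001 -0.512] shift [-0.719   0.7565  0.0322]
```

Call:
send_rows:
  moves: [0,0,-0.06,-0.08,0.084,0,-1,0,0,-0.15,-0.2,0.21,0.01,-1,0,0,-0.26,-0.36,0.378,0.02,-1,0,0,-0.36,-0.5,0.525,0.03,-1,0,0,-0.45,-0.62,0.652,0.03,-1,0,0,-0.5,-0.69,0.726,0.03,-1,0,0,-0.512,-0.719,0.7565,0.03,-1,0,0,-0.512,-0.719,0.7565,0.03,-1,0,0,-0.512,-0.719,0.7565,0.03,-1]

```text
time: 5.78
eef_pos: [0.5178, -0.019, 0.1605]
tcp_rot: [-3.14, -0.0, 1.374]
ft_force: [0.2, -0.2, -4.2]
gripper_width: 0.129
finger_force: 58.8
```

```bash
python3 go.py 0.5176 -0.0212 0.055 78.55; python3 - <<'E'
from h import *
T=bot.camera("top");S=bot.camera("side")
f=lambda im,x,y,w,h:cv2.resize(im[y:y+h,x:x+w,::-1],(400,400),interpolation=cv2.INTER_CUBIC)
cv2.imwrite("pics/ap.png",np.hstack([f(T["color"],290,150,200,200),f(S["color"],260,160,200,200)]))
E
```

```text
t 5.775 pos [ 0.5178 -0.019   0.1605] rot [-1.7992e+02 -2.0000e-02  7.8700e+01] F [ 0.2 -0.2 -4.2] w 0.129 q [-0.44  0.36  0.5   2.01 -0.23  0.83 -0.  ]
turn [-0.002 -0.001  0.003] shift [-0.0074  0.0012  0.3517]
```

View pics/ap.png

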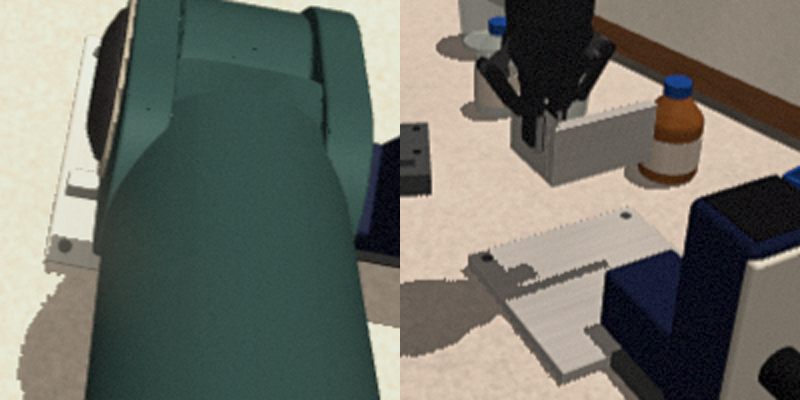

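The side view shows the angle upright above the stage, with its long face towards the nose. The top view is blocked by the arm. Next I go down and then advance.

Call:
send_rows:
  moves: [0,0,0.003,-0.007,0,0.1,-1,0,0,0.003,-0.007,0,0.22,-1,0,0,0.003,-0.007,0,0.34,-1,0,0,0.003,-0.007,0,0.378,-1,0,0,0.003,-0.007,0,0.378,-1]

```text
time: 6.5
eef_pos: [0.5178, -0.0226, 0.0476]
tcp_rot: [-3.141, 0.0, 1.37]
ft_force: [-0.0, -0.2, -3.1]
gripper_width: 0.13
finger_force: 59.0
```

```bash
python3 go.py 0.5067 -0.0751 0.047 78.55; python3 - <<'E'
from h import *
S=bot.camera("side")
cv2.imwrite("pics/dn.png",cv2.resize(S["color"][200:350,290:490,::-1],(800,600),interpolation=cv2.INTER_CUBIC))
E
```

```text
t 6.5 pos [ 0.5178 -0.0226  0.0476] rot [-1.7996e+02  1.0000e-02  7.8480e+01] F [-0.  -0.2 -3.1] w 0.13 q [-0.35  0.55  0.41  2.06 -0.37  0.6   0.12]
turn [-0.001  0.    -0.002] shift [-0.179  -0.0014  0.002 ]
```

View pics/dn.png

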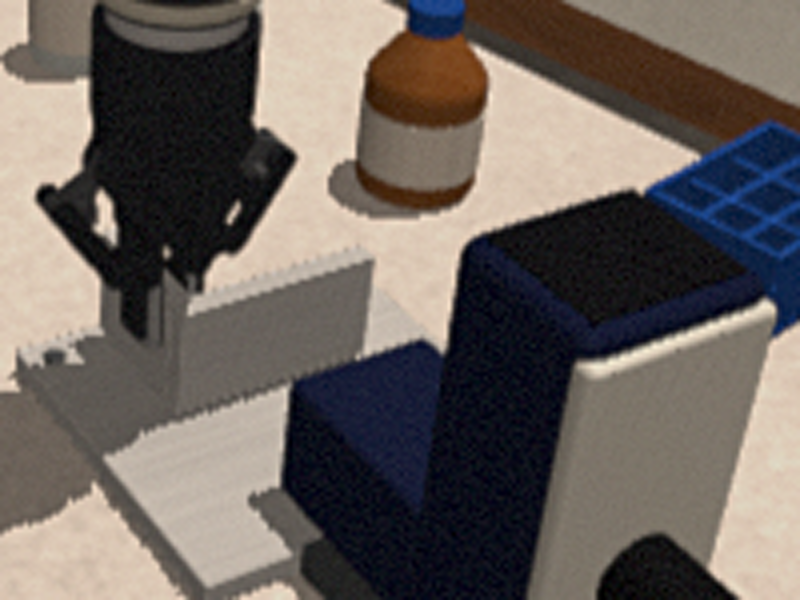

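The angle hangs level just above the stage at about (270,330) in the crop, facing the nose. I'm advancing and watching the force.

Call:
send_rows:
  moves: [0,0,0,-0.05,-0.001,0.002,-1,0,0,0,-0.1,-0.001,0.002,-1,0,0,0,-0.14,-0.001,0.002,-1,0,0,0,-0.165,-0.001,0.002,-1,0,0,0,-0.179,-0.001,0.002,-1,0,0,0,-0.179,-0.001,0.002,-1]

```text
time: 7.3
eef_pos: [0.5068, -0.0756, 0.0471]
tcp_rot: [-3.142, -0.0, 1.369]
ft_force: [-0.1, 0.6, -3.9]
gripper_width: 0.133
finger_force: 59.0
```

Call:
send_rows:
  moves: [0,0,0,-0.005,0,0,-1,0,0,0,-0.01,0,0,-1,0,0,0,-0.01,0,0,-1]

```text
time: 7.68
eef_pos: [0.5063, -0.0784, 0.0471]
tcp_rot: [3.142, -0.0, 1.369]
ft_force: [0.4, 0.8, -3.5]
gripper_width: 0.131
finger_force: 59.0
```

Call:
send_rows:
  moves: [0,0,0,-0.004,0,0,-1,0,0,0,-0.008,0,0,-1,0,0,0,-0.008,0,0,-1]

```text
time: 8.05
eef_pos: [0.5057, -0.081, 0.0471]
tcp_rot: [3.142, -0.0, 1.369]
ft_force: [0.1, 0.3, -3.4]
gripper_width: 0.131
finger_force: 59.0
```

Call:
send_rows:
  moves: [0,0,0,-0.004,0,0,-1,0,0,0,-0.008,0,0,-1,0,0,0,-0.008,0,0,-1]

```text
time: 8.43
eef_pos: [0.5053, -0.0826, 0.0471]
tcp_rot: [-3.141, -0.001, 1.369]
ft_force: [0.8, 3.7, -3.4]
gripper_width: 0.13
finger_force: 59.1
```

Call:
send_rows:
  moves: [0,0,0,-0.004,0,0,-1,0,0,0,-0.006,0,0,-1,0,0,0,-0.006,0,0,-1]

```text
time: 8.8
eef_pos: [0.5053, -0.0826, 0.0471]
tcp_rot: [-3.141, -0.002, 1.371]
ft_force: [0.6, 7.3, -3.2]
gripper_width: 0.13
finger_force: 59.2
```

Call:
send_rows:
  moves: [0,0,0,-0.003,0,0,-1,0,0,0,-0.003,0,0,-1,0,0,0,-0.003,0,0,-1,0,0,0,-0.003,0,0,-1,0,0,0,-0.003,0,0,-1,0,0,0,-0.003,0,0,-1,0,0,0,-0.003,0,0,-1,0,0,0,-0.003,0,0,-1,0,0,0,-0.003,0,0,-1,0,0,0,-0.003,0,0,-1]

```text
time: 10.05
eef_pos: [0.5052, -0.0827, 0.0471]
tcp_rot: [-3.141, -0.003, 1.372]
ft_force: [0.8, 9.7, -2.0]
gripper_width: 0.132
finger_force: 59.3
```

```bash
python3 - <<'E'
from h import *
s=bot.state();print(s["torque"],s["ft_force"],s["eef_pos"],np.degrees(s["tcp_rot"]))
S=bot.camera("side");T=bot.camera("top")
f=lambda im,x,y,w,h:cv2.resize(im[y:y+h,x:x+w,::-1],(400,600),interpolation=cv2.INTER_CUBIC)
cv2.imwrite("pics/c1.png",np.hstack([f(S["color"],310,230,120,180),f(T["color"],310,150,160,240)]))
E
```

```text
[ 1.87155828 -0.20740828  0.10836661] [ 0.79628081  9.72921314 -2.03043833] [ 0.50517638 -0.08265869  0.0471354 ] [-179.95399698   -0.18777381   78.60239613]
```

View pics/c1.png

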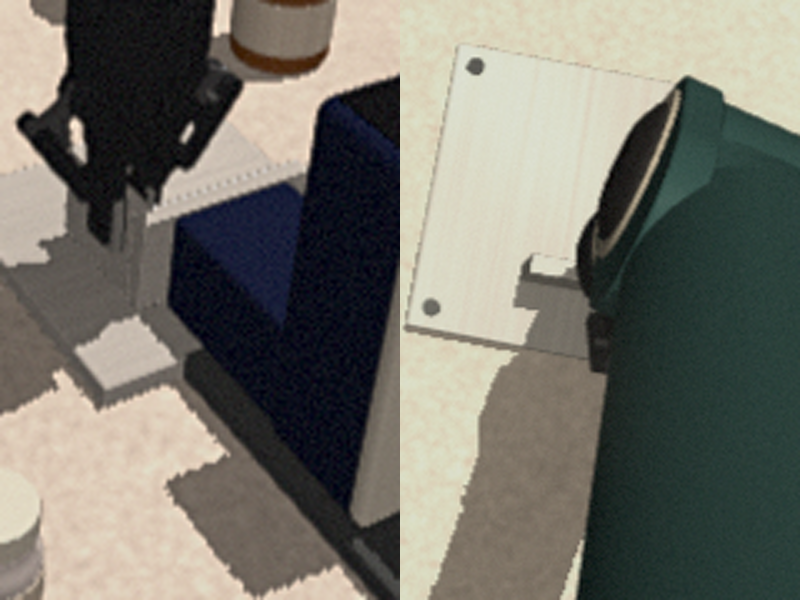

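```bash
python3 - <<'E'
from h import *
S=bot.camera("side")
p=plane(S,[[310+148*.3,230+222*.3],[310+178*.3,230+222*.3]],.08)
R=np.array([[np.cos(SY),-np.sin(SY)],[np.sin(SY),np.cos(SY)]])
print(p,(p[:,:2]-SO)@R)
E
python3 go.py 0.5168 -0.0237 0.047 78.55
```

```text
[[ 0.49844964 -0.10863273  0.08      ]
 [ 0.51104554 -0.11855256  0.08      ]] [[ 0.05452881 -0.05042933]
 [ 0.06175077 -0.0361149 ]]
t 10.2 pos [ 0.5052 -0.0827  0.0472] rot [-179.96   -0.19   78.6 ] F [ 1.2 10.  -2. ] w 0.131 q [-0.22  0.54  0.4   2.08 -0.37  0.59  0.24]
turn [-0.001 -0.004  0.001] shift [ 0.2003 -0.0009  0.0012]
```

Milestone pose is held flat, with about 3 mm of sideways offset. I'm backing off 50 mm and setting the angle down so I can regrip it on the long leg.

Call:
send_rows:
  moves: [0,0,0,0.02,0,0,-1,0,0,0,0.06,0,0,-1,0,0,0,0.11,0,0,-1,0,0,0,0.15,0,0,-1,0,0,0,0.17,0,0,-1,0,0,0,0.17,0,0,-1]

```text
time: 10.95
eef_pos: [0.515, -0.0353, 0.0471]
tcp_rot: [3.142, 0.0, 1.37]
ft_force: [-1.1, 0.5, -3.6]
gripper_width: 0.125
finger_force: 59.0
```

Call:
send_rows:
  moves: [0,0,0,0,0,0.004,-1,0,0,0,0,0,0.008,-1,0,0,0,0,0,0.012,-1,0,0,0,0,0,0.014,-1,0,0,0,0,0,0.014,-1]

```text
time: 11.58
eef_pos: [0.5149, -0.036, 0.0428]
tcp_rot: [-3.142, 0.0, 1.369]
ft_force: [0.3, -0.5, -3.8]
gripper_width: 0.127
finger_force: 59.0
```

Call:
send_rows:
  moves: [0,0,0,0,0,0.003,-1,0,0,0,0,0,0.003,-1]

```text
time: 11.82
eef_pos: [0.515, -0.0359, 0.0424]
tcp_rot: [3.141, -0.0, 1.369]
ft_force: [-2.2, 1.0, 3.1]
gripper_width: 0.132
finger_force: 60.1
```

Call:
send_rows:
  moves: [0,0,0,0,0,0,0.2,0,0,0,0,0,0,0.2,0,0,0,0,0,0,0.2,0,0,0,0,0,0,0.2,0,0,0,0,0,0,0.2,0,0,0,0,0,-0.1,0.2,0,0,0,0,0,-0.25,0.2,0,0,0,0,0,-0.35,0.2,0,0,0,0,0,-0.35,0.2]

```text
time: 12.95
eef_pos: [0.5166, -0.0358, 0.1491]
tcp_rot: [3.137, -0.002, 1.369]
ft_force: [-0.3, -0.0, -0.5]
gripper_width: 0.598
finger_force: 0.0
```

```bash
python3 - <<'E'
from h import *
# angle: TCP at (.006,.029) in angle frame, angle yaw=toolyaw-90
y=np.radians(np.degrees(1.3695)-90); R=np.array([[np.cos(y),-np.sin(y)],[np.sin(y),np.cos(y)]])
c=np.array([.515,-.0359])-R@[.006,.029]; print("corner",c,np.degrees(y),"grip",c+R@[.047,.006])
E
python3 go.py 0.515 -0.0359 0.14 33.5
python3 - <<'E'
from h import *
T=bot.camera("top");S=bot.camera("side")
f=lambda im,x,y,w,h:cv2.resize(im[y:y+h,x:x+w,::-1],(400,400),interpolation=cv2.INTER_CUBIC)
cv2.imwrite("pics/re.png",np.hstack([f(T["color"],300,150,180,180),f(S["color"],290,180,150,150)]))
E
```

```text
corner [ 0.5033229 -0.0631148] -11.533429956833757 grip [ 0.55057352 -0.06663311]
t 12.95 pos [ 0.5166 -0.0358  0.1491] rot [ 1.7973e+02 -1.0000e-01  7.8440e+01] F [-0.3 -0.  -0.5] w 0.598 q [-0.41  0.37  0.51  2.03 -0.25  0.8   0.04]
turn [ 0.005 -0.005  0.999] shift [-0.0013 -0.0053  0.0305]
```

View pics/re.png

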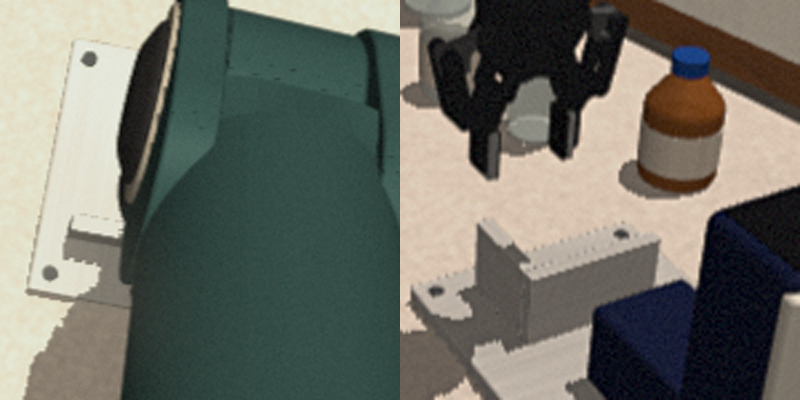

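The side view shows the angle standing upright on the stage, its long face about 50 mm from the nose, as computed. I'm rotating the tool for the long-leg grip.

Call:
send_rows:
  moves: [0.002,0,1,0,0,0,-0.2,0.005,-0.005,1,0,0,0,-0.2,0.005,-0.005,1,0,0,0,-0.2,0.005,-0.005,1,0,0,0,-0.2,0.005,-0.005,1,0,0,0,-0.2,0.005,-0.005,1,0,0,0,-0.2]

```text
time: 13.8
eef_pos: [0.5145, -0.0359, 0.1462]
tcp_rot: [-3.139, 0.007, 0.586]
ft_force: [-0.3, 0.4, 0.7]
gripper_width: 0.403
finger_force: 0.0
```

```bash
python3 go.py 0.5506 -0.0666 0.12 -11.5
```

```text
t 13.8 pos [ 0.5145 -0.0359  0.1462] rot [-179.86    0.37   33.58] F [-0.3  0.4  0.7] w 0.403 q [-0.56  0.42  0.69  2.03 -0.36  0.82 -0.64]
turn [0.    0.009 1.002] shift [0.0442 0.1522 0.0867]
```

Call:
send_rows:
  moves: [0,0.005,1,0.044,0.152,0.085,-0.2,0,0.008,1,0.044,0.152,0.085,-0.2,0,0.008,1,0.044,0.152,0.085,-0.2,0,0.008,1,0.044,0.152,0.085,-0.2,0,0.008,1,0.044,0.152,0.085,-0.2,0,0.008,1,0.044,0.152,0.085,-0.2]

```text
time: 14.55
eef_pos: [0.5508, -0.0666, 0.1211]
tcp_rot: [-3.141, -0.0, -0.198]
ft_force: [0.4, -1.0, 0.2]
gripper_width: 0.398
finger_force: 0.0
```

```bash
python3 go.py 0.5506 -0.0666 0.043 -11.5; python3 - <<'E'
from h import *
S=bot.camera("side")
cv2.imwrite("pics/re2.png",cv2.resize(S["color"][190:340,290:490,::-1],(640,480),interpolation=cv2.INTER_CUBIC))
E
```

```text
t 14.55 pos [ 0.5508 -0.0666  0.1211] rot [-1.7999e+02 -2.0000e-02 -1.1370e+01] F [ 0.4 -1.   0.2] w 0.398 q [-0.59  0.58  0.85  1.97 -0.58  0.86 -1.19]
turn [-0.    -0.     0.003] shift [-9.000e-04  2.000e-04  2.605e-01]
```

View pics/re2.png

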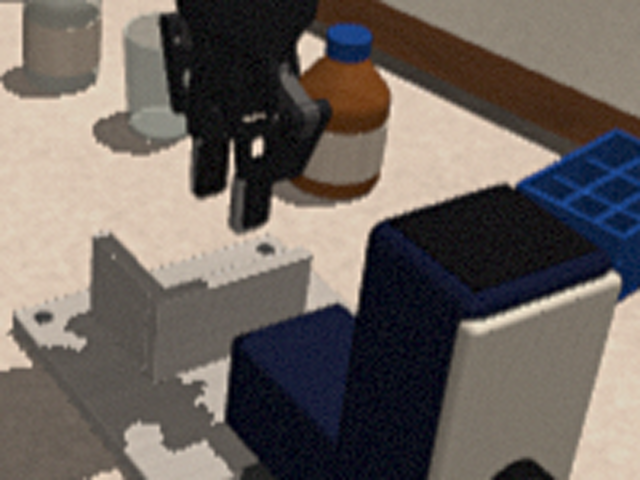

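The fingers straddle the long leg's middle. I'm going down and gripping; no more pictures will be viewed.

Call:
send_rows:
  moves: [0,0,0.003,0,0,0.08,-0.2,0,0,0.003,0,0,0.18,-0.2,0,0,0.003,0,0,0.245,-0.2,0,0,0.003,0,0,0.26,-0.2,0,0,0.003,0,0,0.26,-0.2]

```text
time: 15.22
eef_pos: [0.5513, -0.067, 0.0436]
tcp_rot: [-3.141, -0.001, -0.204]
ft_force: [-0.2, -0.2, -0.5]
gripper_width: 0.397
finger_force: 0.0
```

Call:
send_rows:
  newtons: 50
  moves: [0,0,0,0,0,0,-1,0,0,0,0,0,0,-1,0,0,0,0,0,0,-1,0,0,0,0,0,0,-1,0,0,0,0,0,0,-1,0,0,0,0,0,0,-1]

```text
time: 15.98
eef_pos: [0.5518, -0.0668, 0.0443]
tcp_rot: [-3.141, -0.002, -0.204]
ft_force: [-1.1, 0.8, 6.2]
gripper_width: 0.135
finger_force: 50.2
```

```bash
python3 - <<'E'
from h import *
print(st(-.025,.033),st(.0,.033))
E
```

```text
[ 0.59600606 -0.04724846] [ 0.59104324 -0.07175092]
```

Call:
send_rows:
  newtons: 60
  moves: [0,0,0,0,0,-0.03,-1,0,0,0,0,0,-0.1,-1,0,0,-0.1,0,0,-0.2,-1,0,0,-0.3,0,0,-0.3,-1,0,0,-0.5,0,0,-0.35,-1,0,0,-0.7,0,0,-0.35,-1,0,0,-0.9,0,0,-0.35,-1,0,0,-1,0,0,-0.35,-1,0,0,-1,0,0,-0.35,-1]

```text
time: 17.1
eef_pos: [0.5508, -0.0669, 0.1493]
tcp_rot: [3.141, -0.001, 0.58]
ft_force: [1.2, -0.1, -3.8]
gripper_width: 0.126
finger_force: 58.7
```

```bash
python3 go.py 0.596 -0.047 0.149 78.55
```

```text
t 17.1 pos [ 0.5508 -0.0669  0.1493] rot [ 1.7997e+02 -8.0000e-02  3.3220e+01] F [ 1.2 -0.1 -3.8] w 0.126 q [-0.48  0.47  0.69  1.94 -0.39  0.86 -0.57]
turn [ 1.000e-03 -1.000e-03 -1.007e+00] shift [0.1623 0.0269 0.0011]
```

Call:
send_rows:
  moves: [0,0,-0.15,0.03,0.004,0,-1,0,0,-0.35,0.07,0.01,0,-1,0,0,-0.55,0.11,0.018,0,-1,0,0,-0.75,0.14,0.022,0,-1,0,0,-0.92,0.155,0.026,0,-1,0,0,-1,0.162,0.027,0,-1,0,0,-1,0.162,0.027,0,-1,0,0,-1,0.162,0.027,0,-1]

```text
time: 18.1
eef_pos: [0.5958, -0.047, 0.1485]
tcp_rot: [3.141, 0.0, 1.365]
ft_force: [-0.4, 0.3, -3.9]
gripper_width: 0.133
finger_force: 58.7
```

```bash
python3 go.py 0.596 -0.0472 0.0455 78.55
```

```text
t 18.1 pos [ 0.5958 -0.047   0.1485] rot [1.7997e+02 1.0000e-02 7.8180e+01] F [-0.4  0.3 -3.9] w 0.133 q [-0.34  0.5   0.48  1.83 -0.29  0.88  0.07]
turn [ 0.001  0.    -0.008] shift [-0.0004  0.0007  0.3432]
```

Call:
send_rows:
  moves: [0,0,-0.008,0,0,0.06,-1,0,0,-0.008,0,0,0.15,-1,0,0,-0.008,0,0,0.25,-1,0,0,-0.008,0,0,0.32,-1,0,0,-0.008,0,0,0.343,-1,0,0,-0.008,0,0,0.343,-1]

```text
time: 18.85
eef_pos: [0.5964, -0.0471, 0.0455]
tcp_rot: [3.141, -0.0, 1.372]
ft_force: [-0.2, -0.3, -4.2]
gripper_width: 0.128
finger_force: 58.9
```

Call:
send_rows:
  moves: [0,0,0,-0.03,0,0,-1,0,0,0,-0.06,0,0,-1,0,0,0,-0.085,0,0,-1,0,0,0,-0.092,0,0,-1,0,0,0,-0.097,0,0,-1,0,0,0,-0.097,0,0,-1]

```text
time: 19.6
eef_pos: [0.5904, -0.075, 0.0455]
tcp_rot: [3.141, -0.001, 1.373]
ft_force: [-0.6, -0.5, -4.9]
gripper_width: 0.128
finger_force: 58.9
```

Call:
send_rows:
  moves: [0,0,0,-0.004,0,0,-1,0,0,0,-0.008,0,0,-1,0,0,0,-0.008,0,0,-1]

```text
time: 19.98
eef_pos: [0.5899, -0.0777, 0.0454]
tcp_rot: [3.141, -0.0, 1.373]
ft_force: [0.3, 0.8, -3.6]
gripper_width: 0.129
finger_force: 58.8
```

Call:
send_rows:
  moves: [0,0,0,-0.004,0,0,-1,0,0,0,-0.008,0,0,-1,0,0,0,-0.008,0,0,-1]

```text
time: 20.35
eef_pos: [0.5894, -0.08, 0.0454]
tcp_rot: [3.141, -0.0, 1.373]
ft_force: [0.7, 0.8, -3.8]
gripper_width: 0.129
finger_force: 58.8
```

Call:
send_rows:
  moves: [0,0,0,-0.003,0,0,-1,0,0,0,-0.006,0,0,-1,0,0,0,-0.006,0,0,-1]

```text
time: 20.72
eef_pos: [0.5896, -0.0803, 0.0455]
tcp_rot: [3.141, -0.002, 1.373]
ft_force: [2.3, 4.7, -2.9]
gripper_width: 0.126
finger_force: 58.8
```

Call:
send_rows:
  moves: [0,0,0,-0.006,0,0,-1,0,0,0,-0.006,0,0,-1,0,0,0,-0.006,0,0,-1]

```text
time: 21.1
eef_pos: [0.5896, -0.0803, 0.0456]
tcp_rot: [3.141, -0.004, 1.374]
ft_force: [2.0, 9.3, -3.6]
gripper_width: 0.131
finger_force: 59.0
```

Call:
send_rows:
  moves: [0,0,0,0,0,0.003,-1,0,0,0,0,0,0.005,-1,0,0,0,0,0,0.005,-1]

```text
time: 21.48
eef_pos: [0.5896, -0.0804, 0.0444]
tcp_rot: [3.141, -0.004, 1.374]
ft_force: [1.1, 9.1, -1.2]
gripper_width: 0.129
finger_force: 59.4
```

Call:
send_rows:
  moves: [0,0,0,0,0,0.002,-1,0,0,0,0,0,0.003,-1,0,0,0,0,0,0.003,-1]

```text
time: 21.85
eef_pos: [0.5896, -0.0804, 0.0443]
tcp_rot: [3.141, -0.005, 1.374]
ft_force: [-0.4, 9.3, 5.9]
gripper_width: 0.128
finger_force: 60.4
```

Call:
send_rows:
  moves: [0,0,0,0.004,0,0,-1,0,0,0,0.004,0,0,-1]

```text
time: 22.1
eef_pos: [0.5896, -0.0804, 0.0443]
tcp_rot: [3.141, -0.003, 1.373]
ft_force: [-1.6, 6.9, 5.4]
gripper_width: 0.132
finger_force: 60.3
```

Call:
send_rows:
  moves: [0,0,0,0.004,0,0,-0.6,0,0,0,0.004,0,0,-0.4,0,0,0,0.004,0,0,-0.2,0,0,0,0.004,0,0,-0.2,0,0,0,0.004,0,-0.04,-0.2,0,0,0,0.004,0,-0.14,-0.2,0,0,0,0.004,0,-0.3,-0.2,0,0,0,0.004,0,-0.45,-0.2,0,0,0,0.004,0,-0.45,-0.2]

```text
time: 23.22
eef_pos: [0.5917, -0.0818, 0.1828]
tcp_rot: [3.133, -0.002, 1.373]
ft_force: [0.5, 1.0, 0.1]
gripper_width: 0.401
finger_force: 0.0
```

```bash
python3 - <<'E'
from h import *
S=bot.camera("side");T=bot.camera("top")
cv2.imwrite("pics/fs.png",S["color"][:,:,::-1]);cv2.imwrite("pics/ft.png",T["color"][:,:,::-1])
# expected angle if it stayed: TCP at (.048,.006), yaw = tool yaw
y=1.373;R=np.array([[np.cos(y),-np.sin(y)],[np.sin(y),np.cos(y)]])
c=np.array([.5896,-.0804])-R@[.048,.006]
RS=np.array([[np.cos(SY),-np.sin(SY)],[np.sin(SY),np.cos(SY)]])
print("short_face in stand",(c+R@[0,.04]-SO)@RS)
def proj(cm,P):
    f=240/np.tan(np.radians(cm["vfov"]/2)); d=(np.array(P)-cm["xyz"])@Ro.from_euler("xyz",cm["attitude"]).as_matrix()
    return [(cm["cx"]-f*d[0]/d[2]).round(1),(cm["cy"]+f*d[1]/d[2]).round(1)]
for n,a in(("corner",(0,0)),("longend",(.11,0)),("longend_in",(.11,.012)),("shortend",(0,.08)),("shortin",(.012,.08))):
    P=[*(c+R@a),.075]; print(n,proj(S,P),proj(T,P))
g=cv2.cvtColor(S["color"],cv2.COLOR_RGB2GRAY)
np.set_printoptions(linewidth=250)
print(g[262:322:3,296:372:3])
E
```

```text
short_face in stand [ 0.05683284 -0.00059939]
corner [np.float64(395.7), np.float64(285.7)] [np.float64(420.9), np.float64(209.8)]
longend [np.float64(362.9), np.float64(256.4)] [np.float64(353.5), np.float64(197.4)]
longend_in [np.float64(357.9), np.float64(257.9)] [np.float64(352.2), np.float64(204.7)]
shortend [np.float64(359.6), np.float64(298.0)] [np.float64(413.2), np.float64(258.7)]
shortin [np.float64(355.9), np.float64(294.3)] [np.float64(405.8), np.float64(257.3)]
[[203 203 200 203 202 204 203 198 203 196 199 202 197 195 202 201 197 193 200 201 196  78  78 182 180 200]
 [193 206 200 196 204 204 200 200 200 203 202 200 206 198 204 201 201 201 196 200 201  76  82  77 176 177]
 [197 203 200 206 205 196 197 196 198 199 198 202 198 197 196 203 199 198 200 188 193  75  84  84  74 167]
 [203 200 200 198 202 196 200 197 202 198 196 199 196 197 200 198 194 178 179 181 183  79  81  80  84  79]
 [202 205 204 200 203 201 197 201 196 203 203 197 201 195 183 177 179 179 177 173 183  81  80  80  81  84]
 [204 199 196 196 193 200 198 203 197 192 191 191 178 178 179 178 178 176 179 183 169 
[... 819 characters left out ...]
  87  83  89  84  86  86  89  89  81 100  27  17  23  29]
 [195 211  96  81  90  87  89  91  87  84  87  86  84  84  84  84  85  87  87  87  86 103  16   4  10  25]
 [ 95  91  95  90  80  90  83  84  82  82  86  84  85  83  84  81  84  86  87  89  84  98  14  16   5  10]
 [ 94  94  96  96  82  85  85  83  86  83  86  85  85  86  86  87  84  87  84  84  82 101  13  12   9  20]
 [101  96  98  98 101  87  85  88  84  87  93  87  81  85  90  83  84  83  86  92  85  98  10  17  11  11]
 [ 95  95  96  96  97  97  78  92  90  86  86  87  88  83  87  85  82  88  84  89  79  98   3   1  20  14]
 [ 97  96 101  97  95 102  93  77  90  89  85  86  84  86  88  86  85 125 164  91  84 101  11  23  13   4]]
```

```bash
python3 -c "
from rig import bot
print(bot.state()['ft_force'],bot.hand_in())"
```

```text
the job is handed in; nothing more can be done
[-0.54368212 -0.51011163 -0.42965555] None
```

The job is handed in at about 23 s of the 59 s allowed, with no verdict returned. The long face was held flat on the window for over 1 s, and the angle was left standing with its short face against the nose; that final pose was checked from force, arm position and side-camera pixels only.

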